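# Strip a washed pellet-press die onto its drying stands

### The arm

A 7-joint arm with a two-finger parallel gripper is mounted at the origin on a cart in front of the work surface, level with it; the furniture and walls round the work are solid. World frame = base frame: x ahead of the robot, y to its left, z up, the work surface at z = 0. Lengths are in m, angles in degrees, forces in N, time in s.
With the tool pointing down it reaches from about 0.425 to 0.95 m from the base axis. Payload 4.7 kg.
Tool frame: the origin (TCP) lies at the very end of the fingers, on their centre line; the grasp point (between the pads) lies 19 mm behind it; z points along the fingers, y is the line along which they close (so a half turn about z gives the same grasp; the last joint's range is limited). The gripper opens to 87 mm and grips with 3 to 60 N. Pads are 19 mm wide; open, the fingers measure 117 mm over their backs; the gripper's body (75 mm by 190 mm) begins 51 mm behind the grasp point.
Start: joints at [72.943, 26.849, -2.785, 87.806, 1.381, 65.374, -4.715], TCP at [0.179, -0.651, 0.201] pointing down, gripper open.
Joint ranges: [-148.3, 148.3], [-19.14, 114.17], [-79.39, 73.82], [5.75, 140.21], [-59.74, 239.74], [12.07, 113.84], [-152.46, 152.46]. Speed limits (degrees/s): [147.25, 147.25, 180, 180, 180, 180, 180].

### API

Orientations are given as [roll, pitch, yaw] about the fixed x, y, z axes, in that order (R = Rz(yaw) Ry(pitch) Rx(roll)).
In Python, from cell import manip gives the robot as it stands.
- The arm moves only by the tool step_arm, never from a script. Its argument "plan" is a list of rows, each a list of 7 numbers: the finger opening in mm, from 0 to 87, then the shift along the tool's x, y, z in mm, then the turn, a rotation vector about the tool's x, y, z in degrees. A call has 1 to 10 rows; each row is the pose to reach, as a shift and turn from the pose commanded when the call began, along the tool's axes at that moment; what a row does not reach only later rows make up. A row lasts 1/12 s, in which the tool goes at most 41.7 mm and 7.16 degrees, less where a joint would pass 70% of its speed; a pose out of reach is approached as far as the arm can. A call with a gripper value outside its range is refused whole. The fingers move at their own pace and stop on an object; "newtons" is the grip in N (left out, the last holds). Time passes only in rows, so rows that repeat a pose let the fingers close. It gives the time, the measured TCP pose, the force, the opening and the grip force at its end, in the units of the state.
- manip.get_obs(): the state, without advancing time (a new reading comes with each control period).
- manip.snapshot(name): name is "scene" or "top" or "wrist"; returns (picture, depth): 400x640x3 uint8, red, green, blue; 400x640 float32, m along the optical axis (not along the pixel's ray), 0 where there is no reading.
- manip.camera_model(name): a dict with "mtx" (3x3 intrinsics, pixels), "R" (3x3) and "t" (3): a world point X has camera coordinates R X + t; the wrist camera has in their place "mount" (4x4, takes a point from camera to tool coordinates, whose origin is the TCP and whose axes are the flange's). Camera axes: x right, y down, z forward; pixel columns grow to the right and rows downward; lengths in m; the calibration is good to about 2 mm. A picture is of the moment at which its call begins: read the wrist's pose just before it. camera_model takes no time and is no camera call.
- manip.close_job(): hands the job in; it is judged then, once.
The state is a dict: "time_s": time; "joint_positions": joint angles; "joint_vel": joint speeds; "tau": joint torques, N m; "eef_pos": TCP position; "tcp_rot": TCP orientation; "wrist_force": force on the tool from outside, world axes, zero at the start; "moment": the same for the moment, N m; "width": finger opening in m; "gripper_force": force on a finger pad.
Only numpy, scipy, OpenCV 4.12 (cv2) and the standard library are available. Lean on these libraries where they do the work, as an engineer would, in place of code of your own. Each camera call takes 0.05 s, during which the arm holds its last target. There are 200 camera calls.

### The job

The steel pellet-press die has been washed but still stands stacked together; take it apart from the top down so that it can dry. Put the plunger shank down into the bored block, the release ring over the short stub, the die body over the tall pin and the die base flat inside the rimmed tray, each part lowered upright and fully home (not dropped) and let go before the next one is lifted. Leave the yellow-lidded tub and the wash bottle where they are.

Things in the scene. Friction and masses are not known exactly. Their poses are not given: they have to be found in the camera images.
- plunger: steel plunger on top of the stack: knurled round head, 34 mm across, 24 mm tall, on a shank 17 mm across, 44 mm long. Origin: centre of the shank's lower end, z up; the head spans 44 to 68 mm above it. In the stack the head rests on the release ring and the shank hangs through it 28 mm into the die body's bore (1.5 mm play all round): lift it straight up. 0.25 kg
- release_ring: plain steel ring under the plunger's head, 45 mm outside, 28 mm inside, 16 mm tall, lying loose on the top face of the die body. Origin: centre of its underside, z up. 0.12 kg
- die_body: thick steel sleeve under the release ring, 56 mm outside, 20 mm bore, 40 mm tall. Origin: centre of its underside, z up. Stands on the die base, over a 4 mm tall spigot (18 mm across) in the middle of the base: lift it straight up. 0.6 kg
- die_base: round steel base at the bottom of the stack, 68 mm across, 24 mm tall (28 with the spigot in the middle of its top), loose on the bench. Origin: centre of its underside, z up. A small brass hose nipple sticks out along its +x axis to 48 mm from the centre, 8 to 18 mm high: close the fingers along its y axis. 0.6 kg
- bored_block: light grey plastic drying stand for the plunger, fixed: 80 mm square plate with a round block 60 mm across, flat top 60 mm high; upright blind bore in its middle, 20 mm wide and 48 mm deep, with a 45 degree lead that opens to 31 mm. Origin: centre of its underside. Home: the plunger's head rests on the block's top, the plunger's origin 16 mm above this one
- stub_stand: light grey plastic drying stand for the release ring, fixed: round plate 84 mm across, 12 mm high, on it a low round boss 38 mm across, top 16 mm high, and a short thick grey stub 20 mm across with a tapered tip, top 37 mm high. Origin: centre of its underside. Home: the ring lies on the boss round the stub, its origin 16 mm above this one
- pin_stand: light grey plastic drying stand for the die body, fixed: 80 mm square plate, on it a low round boss 42 mm across, top 16 mm high, and a slender steel pin 11 mm across with a pointed tip, top 70 mm high. Origin: centre of its underside. Home: the die body stands on the boss round the pin, its origin 16 mm above this one
- rim_tray: light grey plastic drying stand for the die base, fixed: 100 mm square plate, flat top 12 mm high, on it a round rim 84 mm inside, 92 mm outside, 4 mm tall (top at 16 mm). Origin: centre of its underside. Home: the base lies flat on the plate inside the rim, its origin 12 mm above this one
- culture_tub: bystander: small white plastic tub with a yellow screw lid, 68 mm across, 74 mm tall; origin: centre of its underside
- wash_bottle: bystander: white squeeze wash bottle with a bent spout, 60 mm across, 209 mm tall; origin: on the bench under it, the bottle's axis 24 mm along its +y axis
Things that resemble listed ones, but are neither listed nor needed, are in the scene too. Leave any red look-alike of the die_body alone. Leave any red look-alike of the plunger alone.

How it is judged:
By the outcome, as a careful person would: the job done as asked, in the order asked, and still so for the second after the job is handed in, with the robot touching nothing.
It also fails if it takes over 106 s, if anything falls off the work surface, if the arm or the gripper's body presses on something with over 40 N, if the wrist force passes 120 N, or if a joint passes its speed limit or range.

## Working session

There is one attempt and no reset: what is moved stays moved. The work goes in short steps, Python scripts to look and compute and a tool call to move; the robot and the scene stay as the last step left them, time stands still between calls to the robot, and variables do not carry over. Pictures are saved under pics/ and viewed, at most 14 in all, crops included, and the job is handed in when it is done.

Besides the shell and the picture viewer there is one more tool, called after "Request:" by a JSON object that holds its "api" and its "payload", one argument or row to a line. step_arm: Moves the arm, as the interface text tells. Its arguments: {"type":"object","properties":{"plan":{"type":"array"},"newtons":{"type":"number"}},"required":["plan"]}

```bash
mkdir -p pics; ls; cat > h.py <<'E'
import numpy as np, cv2
from cell import manip
from scipy.spatial.transform import Rotation as Ro
def save(n,im): cv2.imwrite(f'pics/{n}.png',im[:,:,::-1])
def cloud(name):
    o=manip.get_obs(); im,d=manip.snapshot(name); c=manip.camera_model(name); K=np.array(c['mtx'])
    v,u=np.mgrid[:400,:640]; P=np.stack([(u-K[0,2])/K[0,0]*d,(v-K[1,2])/K[1,1]*d,d],-1)
    if 'mount' in c:
        M=np.array(c['mount']); P=P@M[:3,:3].T+M[:3,3]
        P=P@Ro.from_euler('xyz',o['tcp_rot'],degrees=True).as_matrix().T+np.array(o['eef_pos'])
    else: P=(P-np.array(c['t']))@np.array(c['R'])
    P[d==0]=np.nan
    return im,d,P
E
python3 - <<'E'
from h import *
print(manip.get_obs())
for n in ('scene','top'):
    im,d,P=cloud(n); save(n+'0',im); np.savez('pics/'+n,im=im,P=P); print(manip.camera_model(n))
print(manip.camera_model('wrist'))
E
```

```text
pics
{'time_s': 0.0, 'joint_positions': array([72.94283129, 26.89764298, -2.78406612, 87.87577802,  1.38377876,
       65.37206919, -4.71377273]), 'joint_vel': array([-0.01780448,  0.00357521, -0.01327067, -0.11861241,  0.01593195,
       -0.07807253, -0.03957959]), 'tau': array([-2.64171200e-05, -5.07973337e+01, -8.04776000e-02, -2.36152124e+01,
       -6.12101331e-02,  3.80364899e-02,  1.72650302e-04]), 'eef_pos': array([ 0.17908544, -0.65014205,  0.20028031]), 'tcp_rot': array([-1.79888362e+02,  6.83687577e-03,  1.54058810e+01]), 'wrist_force': array([0.33017457, 0.44814814, 0.18382064]), 'moment': array([ 0.0242504 , -0.0536549 , -0.01519086]), 'gripper_force': 0.0, 'width': 0.08700384560941983}
{'mtx': array([[385.04529905,   0.        , 319.77718038],
       [  0.        , 385.04529905, 200.21484737],
       [  0.        ,   0.        ,   1.        ]]), 'R': array([[ 0.51220789, -0.858843  ,  0.00563699],
       [-0.40808184, -0.24914177, -0.87829243],
       [ 0.75571972,  0.44756796, -0.47809061]]), 't': array([-0.24549002,  0.26017131,  0.66207861])}
{'mtx': array([[442.7441
[... 153 characters left out ...]
0.01279453, -0.99990471, -0.00518419],
       [-0.99122422,  0.01336531, -0.13151391],
       [ 0.13157066,  0.00345604, -0.99130077]]), 't': array([0.03964444, 0.50477243, 1.13633758])}
{'mtx': array([[277.88113656,   0.        , 318.36895908],
       [  0.        , 277.88113656, 198.49892648],
       [  0.        ,   0.        ,   1.        ]]), 'mount': array([[ 2.24110132e-04, -9.56126084e-01, -2.92955390e-01,
         8.01626351e-02],
       [ 9.99999782e-01,  3.22739956e-05,  6.59663827e-04,
        -3.75233300e-04],
       [-6.21266950e-04, -2.92955474e-01,  9.56125883e-01,
        -1.83305887e-01],
       [ 0.00000000e+00,  0.00000000e+00,  0.00000000e+00,
         1.00000000e+00]])}
```

View pics/scene0.png

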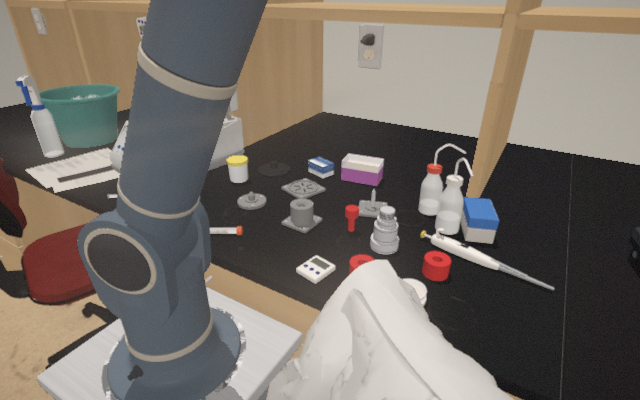

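View pics/top0.png

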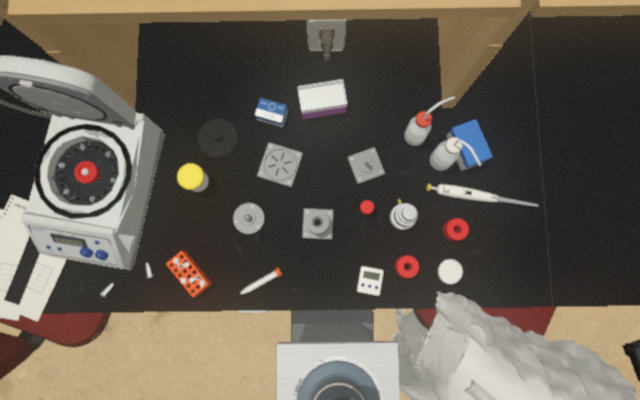

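The top view shows the stack at (404,216), with a brass nipple towards (400,201). The stands are:
- bored block at (318,223)
- stub stand at (249,218)
- pin stand at (366,165)
- rimmed tray at (280,163)

The red look-alikes are at (367,207), (407,266) and (457,229). Next I'll measure these and confirm with a crop.

```bash
python3 - <<'E'
from h import *
z=np.load('pics/top.npz'); im,P=z['im'],z['P']
crop=lambda a,u0,u1,v0,v1,k: cv2.resize(a[v0:v1,u0:u1],None,fx=k,fy=k,interpolation=cv2.INTER_CUBIC)
s=np.load('pics/scene.npz')
save('crop1',np.hstack([crop(im,360,440,160,240,5),crop(s['im'],345,425,190,270,5)]))
def box(u0,u1,v0,v1,lo,hi,n):
    Q=P[v0:v1,u0:u1].reshape(-1,3); Q=Q[(Q[:,2]>lo)&(Q[:,2]<hi)]
    c,r=cv2.minEnclosingCircle((Q[:,:2]*1000).astype(np.float32)); rr=cv2.minAreaRect((Q[:,:2]*1000).astype(np.float32))
    print(n,len(Q),'med z',np.round(np.median(Q[:,2]),4),'circ',np.round(c,1),round(r,1),'rect',np.round(rr[0],1),np.round(rr[1],1),round(rr[2],1))
box(380,430,185,245,.118,.15,'plunger head')
box(380,430,185,245,.07,.083,'ring top')
box(380,430,185,245,.058,.068,'body top')
box(295,340,200,245,.054,.066,'block top'); box(295,340,200,245,.005,.066,'block all')
box(228,270,198,240,.006,.05,'stub all'); box(228,270,198,240,.025,.05,'stub')
box(345,390,145,190,.006,.03,'pin plate'); box(345,390,145,190,.03,.09,'pin')
box(252,308,138,192,.006,.03,'tray')
box(172,215,158,198,.06,.09,'tub')
box(400,470,100,175,.05,.3,'bottles')
E
```

```text
plunger head 0 med z nan circ [0. 0.] 0.0 rect [0. 0.] [0. 0.] 0.0
ring top 86 med z 0.0793 circ [ 478.4 -181.3] 22.8 rect [ 477.3 -180.7] [44.  43.4] 21.1
body top 121 med z 0.0637 circ [ 477.8 -181.6] 28.3 rect [ 477.8 -181.3] [54.9 55. ] 16.3
block top 371 med z 0.0592 circ [462.3  46.8] 29.8 rect [461.7  47.3] [56.7 57.2] 89.5
block all 882 med z 0.0149 circ [472.5  53.8] 67.0 rect [469.3  49.8] [106.   97.7] 3.6
stub all 754 med z 0.0123 circ [471.9 226.3] 64.0 rect [478.7 226.5] [109.8  82.8] 82.7
stub 46 med z 0.0328 circ [478.9 231.9] 9.6 rect [478.9 231.9] [17.6 17.7] 63.9
pin plate 809 med z 0.0123 circ [611.8 -94.1] 69.0 rect [615.8 -96.8] [ 98.5 113.1] 11.3
pin 25 med z 0.0595 circ [619.5 -86.2] 5.1 rect [618.9 -85.6] [9.3 7.9] 40.7
tray 1296 med z 0.0119 circ [627.9 151.4] 74.9 rect [620.2 157.2] [137.  130.8] 87.6
tub 546 med z 0.0739 circ [584.4 373.5] 34.3 rect [583.7 373.4] [66.9 65.3] 44.4
bottles 1661 med z 0.0941 circ [ 688.6 -294.2] 102.7 rect [ 694.8 -273.7] [161.1 181.4] 88.4
  return _methods._mean(a, axis=axis, dtype=dtype,
  ret = ret.dtype.type(ret / rcount)
```

View pics/crop1.png

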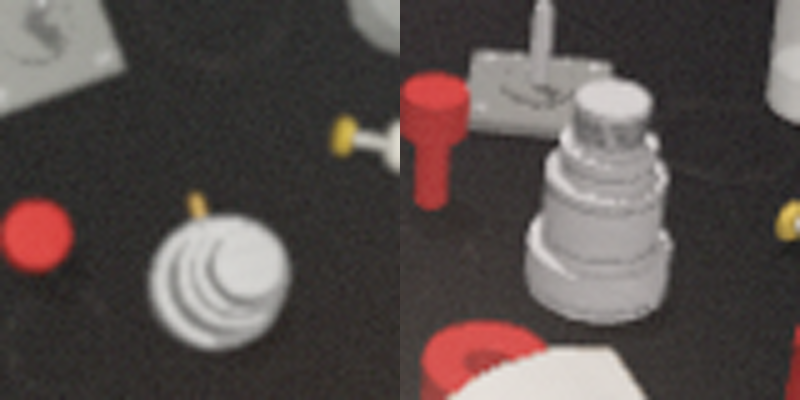

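The crop confirms the grey steel stack, with its nipple pointing away from the robot; the red plunger next to it is a decoy. Before moving I'll refine the stand centres and check the height of the obstacles.

```bash
python3 - <<'E'
from h import *
z=np.load('pics/top.npz'); im,P=z['im'],z['P']
def box(u0,u1,v0,v1,lo,hi,n):
    m=((P[...,2]>lo)&(P[...,2]<hi)).astype(np.uint8); m=cv2.morphologyEx(m,cv2.MORPH_OPEN,np.ones((3,3),np.uint8))>0
    Q=P[v0:v1,u0:u1][m[v0:v1,u0:u1]]
    if len(Q)<3: print(n,'none');return
    q=(Q[:,:2]*1000).astype(np.float32); c,r=cv2.minEnclosingCircle(q); rr=cv2.minAreaRect(q)
    print(n,len(Q),np.round(np.median(Q[:,2]),4),'circ',np.round(c,1),round(r,1),'rect',np.round(rr[0],1),np.round(rr[1],1),round(rr[2],1))
box(380,430,185,245,.098,.11,'head')
box(295,340,200,245,.009,.02,'block plate'); box(228,270,198,240,.009,.014,'stub plate')
box(228,270,198,240,.014,.02,'stub boss')
box(345,390,145,190,.009,.02,'pin plate'); box(345,390,145,190,.014,.02,'pin boss')
box(252,308,138,192,.009,.02,'tray'); box(252,308,138,192,.014,.02,'tray rim')
box(355,380,195,220,.05,.09,'red plunger')
r=P[195:206,394:404].reshape(-1,3); c=im[195:206,394:404].reshape(-1,3).astype(int); k=(c[:,0]-c[:,2]>40)
print('nipple',np.round(r[k],3))
Q=P[285:400,395:640].reshape(-1,3)
for x in np.arange(-.2,.5,.1):
  print(round(x,1),[ (round(float(np.nanmax(t)),2) if len(t:=Q[(Q[:,0]>x)&(Q[:,0]<x+.1)&(Q[:,1]>y)&(Q[:,1]<y+.1)][:,2]) else None) for y in np.arange(-.9,-.1,.1)])
E
```

```text
head 143 0.1038 circ [ 477.6 -181.4] 17.2 rect [ 477.8 -181.5] [30.3 33. ] 88.4
block plate 240 0.0122 circ [464.8  48.3] 50.3 rect [462.3  46.9] [77.7 78.3] 89.2
stub plate 133 0.0117 circ [475.6 234.4] 37.5 rect [476.3 236.7] [57.2 67.4] 47.6
stub boss 21 0.0163 circ [470.8 225.8] 12.2 rect [469.9 225.1] [ 8.6 24.4] 39.0
pin plate 578 0.0128 circ [623.  -85.6] 51.3 rect [620.7 -87. ] [78.2 79.1] 20.0
pin boss 45 0.0157 circ [620.5 -86.6] 20.2 rect [624.3 -85.5] [25.4 38.2] 6.6
tray 925 0.0123 circ [624.8 146.9] 65.2 rect [626.  148.4] [98.7 97.8] 71.3
tray rim none
red plunger 148 0.0674 circ [498.2 -80.7] 17.2 rect [497.7 -80.4] [31.1 33.3] 0.6
nipple [[ 0.53  -0.176 -0.001]
 [ 0.527 -0.173  0.001]
 [ 0.525 -0.173  0.015]
 [ 0.527 -0.178 -0.   ]
 [ 0.525 -0.17  -0.002]
 [ 0.523 -0.171  0.012]
 [ 0.523 -0.173  0.013]
 [ 0.522 -0.176  0.013]
 [ 0.52  -0.17   0.014]
 [ 0.519 -0.172  0.02 ]
 [ 0.52  -0.176  0.014]
 [ 0.522 -0.181  0.   ]
 [ 0.52  -0.173 -0.005]
 [ 0.517 -0.173  0.013]
 [ 0.517 -0.175  0.014]
 [ 0.519 -0.18   0.002]
 [ 0.513 -0.172  0.019]
 [ 0.513 -0.175  0.019]]
-0.2 [None, None, None, None, None, None, None, None]
-0.1 [None, None, None, None, None, None, None, None]
0.0 [None, 0.1, 0.13, 0.17, 0.19, 0.2, 0.21, 0.06]
0.1 [None, -0.09, 0.23, 0.34, 0.17, 0.2, 0.2, 0.07]
0.2 [0.0, 0.01, 0.01, 0.3, 0.01, 0.16, 0.17, 0.01]
0.3 [None, None, None, None, None, None, None, None]
0.4 [None, None, None, None, None, None, None, None]
```

Request:
{"api": "step_arm", "payload": {
  "plan": [
    [87,275,23,-99,0,0,0],
    [87,275,23,-99,0,0,0],
    [87,275,23,-99,0,0,0],
    [87,275,23,-99,0,0,0],
    [87,275,23,-99,0,0,0],
    [87,275,23,-99,0,0,0],
    [87,275,23,-99,0,0,0],
    [87,275,23,-99,0,0,0]
  ]
}}

```text
time_s: 0.77
eef_pos: [0.462, -0.5946, 0.302]
tcp_rot: [179.9, -0.5, 16.1]
wrist_force: [1.0, 1.2, 0.2]
width: 0.0872
gripper_force: 0.0
```

Request:
{"api": "step_arm", "payload": {
  "plan": [
    [87,138,-396,50,0,0,0],
    [87,138,-396,50,0,0,0],
    [87,138,-396,50,0,0,0],
    [87,138,-396,50,0,0,0],
    [87,138,-396,50,0,0,0],
    [87,138,-396,50,0,0,0],
    [87,138,-396,50,0,0,0],
    [87,138,-396,50,0,0,0],
    [87,138,-396,50,0,0,0],
    [87,138,-396,50,0,0,0]
  ]
}}

```text
time_s: 1.6
eef_pos: [0.4773, -0.1852, 0.2505]
tcp_rot: [180.0, 0.0, 15.4]
wrist_force: [0.7, -0.2, 0.6]
width: 0.0871
gripper_force: 0.0
```

```bash
cat >> h.py <<'E'
def circ(P,cx,cy,R,lo,hi,n):
    m=(P[...,2]>lo)&(P[...,2]<hi)&(np.hypot(P[...,0]-cx,P[...,1]-cy)<R)
    m=cv2.morphologyEx(m.astype(np.uint8),cv2.MORPH_OPEN,np.ones((3,3),np.uint8))>0
    Q=P[m]; q=(Q[:,:2]*1000).astype(np.float32)
    if len(q)<5: print(n,'few',len(q)); return
    c,r=cv2.minEnclosingCircle(q); rr=cv2.minAreaRect(q)
    print(n,len(q),'z',round(float(np.median(Q[:,2])),4),'circ',np.round(c,1),round(r,1),'rect',np.round(rr[0],1),np.round(rr[1],1),round(rr[2],1))
E
python3 - <<'E'
from h import *
manip.snapshot('wrist')
im,d,P=cloud('wrist'); save('w1',im); o=manip.get_obs(); print(o['eef_pos'],o['tcp_rot'])
circ(P,.478,-.181,.04,.097,.11,'head'); circ(P,.478,-.181,.04,.076,.084,'ring'); circ(P,.478,-.181,.04,.06,.068,'body'); circ(P,.478,-.181,.05,.018,.028,'base')
circ(P,.621,-.087,.06,.008,.02,'pinplate'); circ(P,.62,-.087,.02,.04,.09,'pin'); circ(P,.462,.047,.04,.054,.066,'block')
E
```

```text
[ 0.4781209  -0.1787165   0.25032994] [-1.79785152e+02  1.30054484e-02  1.61147040e+01]
head 609 z 0.1038 circ [ 478.  -182.2] 17.3 rect [ 477.8 -182.3] [33.9 33.3] 14.9
ring 245 z 0.0799 circ [ 478.1 -182.2] 22.4 rect [ 485.6 -179.5] [27.3 43.9] 21.5
body 301 z 0.0641 circ [ 478.2 -182.1] 27.8 rect [ 487.4 -178.3] [35.1 55.3] 22.6
base 297 z 0.0239 circ [ 478.3 -182.2] 33.7 rect [ 493.6 -177.4] [35.1 67.4] 17.5
pinplate 3602 z 0.0121 circ [620.8 -88. ] 54.7 rect [621.  -87.5] [79.9 80. ] 19.4
pin 107 z 0.0624 circ [620.6 -87.7] 5.5 rect [620.5 -88.1] [10.3 10.1] 13.4
block 1498 z 0.0596 circ [462.9  46.3] 30.4 rect [462.4  45.9] [58.7 59.6] 16.2
```

View pics/w1.png

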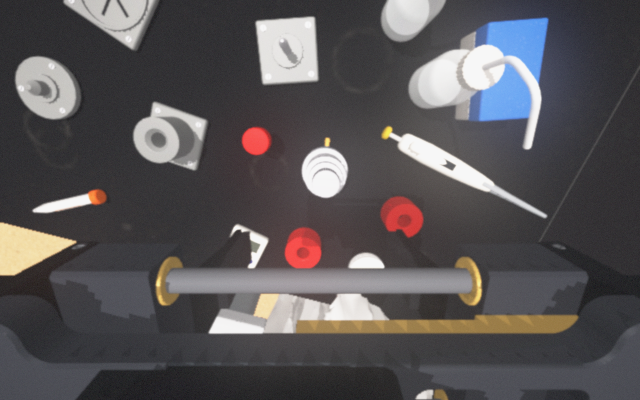

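The wrist view shows the stack head at (325,183) with the nipple at (327,142), and the white wash bottle at (470,75). The wrist and top estimates agree to within 1 mm. I'll descend towards the plunger head.

Request:
{"api": "step_arm", "payload": {
  "plan": [
    [60,0,3,80,0,0,0],
    [60,0,3,130,0,0,0],
    [60,0,3,130,0,0,0],
    [60,0,3,130,0,0,0],
    [60,0,3,130,0,0,0],
    [60,0,3,130,0,0,0],
    [60,0,3,130,0,0,0]
  ]
}}

```text
time_s: 2.28
eef_pos: [0.4809, -0.1907, 0.1236]
tcp_rot: [179.8, -0.2, 15.4]
wrist_force: [0.3, -1.1, 0.1]
width: 0.0604
gripper_force: 0.0
```

```bash
python3 - <<'E'
from h import *
o=manip.get_obs(); print(o['eef_pos'],o['tcp_rot'],o['width'])
manip.snapshot('wrist'); 
im,d,P=cloud('wrist'); o=manip.get_obs(); print(o['eef_pos'],o['tcp_rot'])
circ(P,.478,-.181,.04,.097,.11,'head');circ(P,.478,-.181,.04,.06,.068,'body')
E
```

```text
[ 0.48089897 -0.19074992  0.12356968] [179.84005652  -0.22914843  15.38200116] 0.060385218695540414
[ 0.48060621 -0.19062172  0.12344968] [179.83362471  -0.2193925   15.39172769]
head 1446 z 0.1038 circ [ 478.3 -182.3] 17.3 rect [ 478.2 -182.1] [33.8 33.4] 10.6
body 657 z 0.064 circ [ 478.4 -182. ] 27.8 rect [ 487.  -180.2] [36.9 54.8] 12.2
```

Request:
{"api": "step_arm", "payload": {
  "plan": [
    [60,0,0,0,0,0,0],
    [60,0,0,0,0,0,0],
    [60,0,0,0,0,0,0],
    [60,0,0,0,0,0,0]
  ]
}}

```text
time_s: 2.72
eef_pos: [0.479, -0.19, 0.1214]
tcp_rot: [180.0, -0.0, 15.4]
wrist_force: [-0.3, -0.1, -0.1]
width: 0.0599
gripper_force: 0.0
```

Request:
{"api": "step_arm", "payload": {
  "plan": [
    [60,1.5,-7.5,0,0,0,0],
    [60,1.5,-7.5,0,0,0,0],
    [60,1.5,-7.5,18,0,0,0],
    [60,1.5,-7.5,37,0,0,0],
    [60,1.5,-7.5,37,0,0,0],
    [60,1.5,-7.5,37,0,0,0],
    [60,1.5,-7.5,37,0,0,0]
  ]
}}

```text
time_s: 3.3
eef_pos: [0.4788, -0.1823, 0.0847]
tcp_rot: [180.0, -0.0, 15.4]
wrist_force: [-0.1, 0.8, 0.5]
width: 0.06
gripper_force: 0.0
```

Request:
{"api": "step_arm", "payload": {
  "plan": [
    [28,0,0,0,0,0,0],
    [28,0,0,0,0,0,0],
    [28,0,0,0,0,0,0],
    [28,0,0,0,0,0,0],
    [28,0,0,0,0,0,0],
    [28,0,0,0,0,0,0]
  ],
  "newtons": 30
}}

```text
time_s: 3.8
eef_pos: [0.4784, -0.1824, 0.0842]
tcp_rot: [180.0, -0.0, 15.4]
wrist_force: [-0.2, 0.4, -0.5]
width: 0.0307
gripper_force: 0.0
```

Request:
{"api": "step_arm", "payload": {
  "plan": [
    [28,0,0,-10,0,0,0],
    [28,0,0,-25,0,0,0],
    [28,0,0,-45,0,0,0],
    [28,0,0,-70,0,0,0],
    [28,0,0,-90,0,0,0],
    [28,0,0,-90,0,0,0],
    [28,0,0,-90,0,0,0]
  ]
}}

```text
time_s: 4.38
eef_pos: [0.4791, -0.1826, 0.1756]
tcp_rot: [179.9, -0.1, 15.4]
wrist_force: [0.5, 0.8, -0.8]
width: 0.0284
gripper_force: 0.0
```

The fingers closed past 34 mm with no force, so the grasp missed. I'll look before doing anything else.

```bash
python3 - <<'E'
from h import *
o=manip.get_obs(); print(o['eef_pos'],o['width'],o['gripper_force'],o['wrist_force'])
im,d,P=cloud('wrist'); save('w2',im)
circ(P,.478,-.181,.04,.097,.11,'head')
im,d,P=cloud('scene'); save('s2',cv2.resize(im[100:300,250:510],None,fx=3,fy=3))
E
```

```text
[ 0.47907798 -0.1826045   0.17561326] 0.0284477530243197 0.0 [ 0.5108898   0.84581725 -0.79578674]
head 962 z 0.1038 circ [ 478.3 -182.3] 17.4 rect [ 478.4 -182.5] [32.7 33.3] 15.3
```

View pics/s2.png

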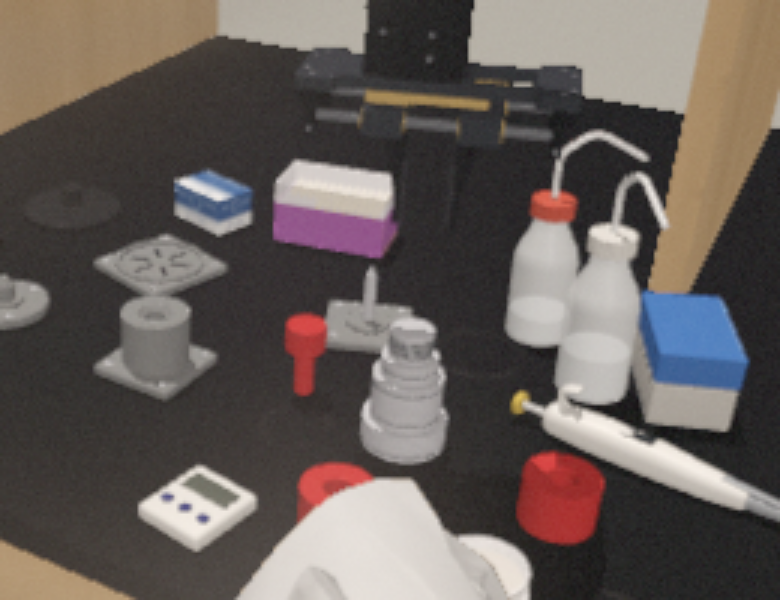

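View pics/w2.png

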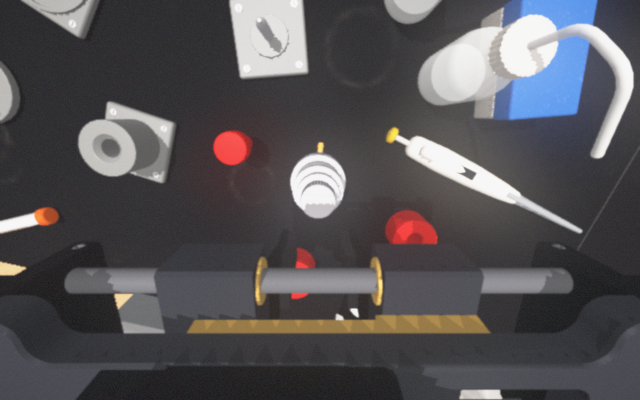

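The stack is untouched at scene-crop (405,385). The closed fingers show in the crop at about (430,230). I'll check where the reported TCP projects.

```bash
python3 - <<'E'
from h import *
o=manip.get_obs(); X=np.array(o['eef_pos']); R=Ro.from_euler('xyz',o['tcp_rot'],degrees=True).as_matrix()
for n in('scene','top'):
    c=manip.camera_model(n); p=c['R']@X+c['t']; q=c['mtx']@p; print(n,q[:2]/q[2],p[2])
c=manip.camera_model('wrist'); M=np.linalg.inv(c['mount'])
for y in(-.05,0,.05):
  for z in (0,-.1):
    p=M@[0,y,z,1]; q=c['mtx']@p[:3]; print('wrist',y,z,q[:2]/q[2],p[2])
im,d,P=cloud('wrist'); 
# own-gripper points in tool frame, nearest
T=(P-X)@R
for v in(200,215,230,245): 
    r=[(u,np.round(T[v,u]*1000).tolist()) for u in range(200,450,12) if d[v,u]>0 and P[v,u,2]>.12]; print(v,r[:8])
it,d2,P2=cloud('top'); T2=(P2-X)@R
m=(P2[...,2]>.15)&(np.hypot(P2[...,0]-.48,P2[...,1]+.18)<.25); v,u=np.nonzero(m); print('top rows',v.min(),v.max(),u.min(),u.max())
save('t2',cv2.resize(it[60:320,260:560],None,fx=2.3,fy=2.3))
E
```

```text
scene [390.00575938 181.49772025] 0.8584722938018005
top [415.07412116 209.0296747 ] 1.0265199737862611
wrist -0.05 0 [248.78971618 230.58300883] 0.19871475001184147
wrist -0.05 -0.1 [184.43236132 339.29378229] 0.10310215334091281
wrist 0 0 [318.70924944 230.57989399] 0.19874773507912
wrist 0 -0.1 [319.1921718  339.25301151] 0.10313513840819134
wrist 0.05 0 [388.60557823 230.57678018] 0.19878072014639853
wrist 0.05 -0.1 [453.86581106 339.2122668 ] 0.10316812347546987
200 []
215 []
230 [(284, [11.0, -22.0, -24.0])]
245 [(200, [37.0, -40.0, -98.0]), (212, [37.0, -37.0, -97.0]), (224, [37.0, -32.0, -97.0]), (236, [37.0, -28.0, -97.0]), (248, [37.0, -24.0, -97.0]), (260, [37.0, -20.0, -97.0]), (284, [11.0, -19.0, -44.0]), (296, [1.0, -14.0, -26.0])]
top rows 104 382 378 510
```

View pics/t2.png

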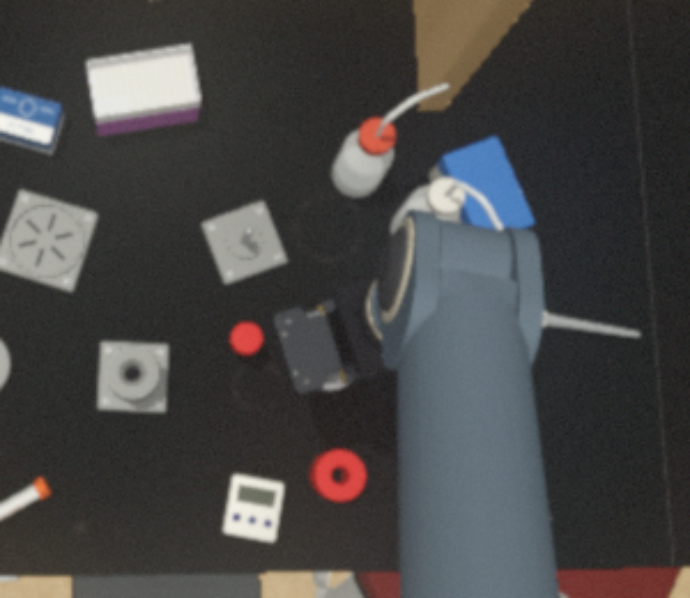

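```bash
python3 - <<'E'
from h import *
o=manip.get_obs(); X=np.array(o['eef_pos']); R=Ro.from_euler('xyz',o['tcp_rot'],degrees=True).as_matrix(); print(X,o['width'])
for n in('wrist','scene'):
    im,d,P=cloud(n); T=(P-X)@R*1000
    m=(abs(T[...,0])<20)&(abs(T[...,1])<60)&(T[...,2]>-60)&(T[...,2]<40); Q=T[m]
    print(n,len(Q),'x',np.percentile(Q[:,0],[1,50,99]).round(1))
    for z in range(-60,40,8):
        q=Q[(Q[:,2]>=z)&(Q[:,2]<z+8)]
        if len(q): print(z,len(q),'x',q[:,0].min().round(),q[:,0].max().round(),'y-',q[q[:,1]<0][:,1].round().tolist()[:1],np.percentile(q[:,1],[0,25,50,75,100]).round())
    if n=='wrist': save('w3',cv2.convertScaleAbs(cv2.resize(im[180:300,220:420],None,fx=4,fy=4),alpha=2.0,beta=20))
E
```

```text
[ 0.47739051 -0.18210878  0.17294069] 0.027945116234156145
wrist 1414 x [-7.7  9.3 11. ]
-60 361 x 5.0 12.0 y- [-24.0] [-27. -20. -14.  19.  26.]
-52 345 x -2.0 11.0 y- [-21.0] [-25. -18.  14.  18.  24.]
-44 271 x -7.0 11.0 y- [-23.0] [-23. -17.  14.  17.  23.]
-36 249 x -10.0 11.0 y- [-20.0] [-23. -17.  14.  17.  23.]
-28 188 x -10.0 11.0 y- [-22.0] [-23. -17. -14.  17.  23.]
scene 172 x [-14.2 -10.9   6.3]
-60 37 x -13.0 4.0 y- [-14.0] [-25. -19. -14.  20.  26.]
-52 38 x -14.0 3.0 y- [-15.0] [-25. -20. -15.  18.  24.]
-44 32 x -14.0 4.0 y- [-15.0] [-24. -17. -15.  17.  23.]
-36 35 x -15.0 10.0 y- [-15.0] [-23. -19. -15.  18.  22.]
-28 29 x -15.0 -5.0 y- [-19.0] [-23. -19.  14.  17.  22.]
-20 1 x -12.0 -12.0 y- [] [21. 21. 21. 21. 21.]
```

View pics/w3.png

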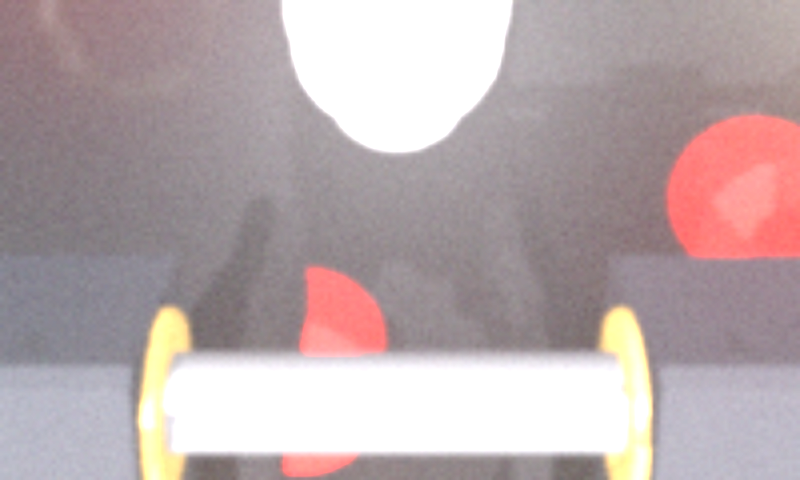

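Both cameras put the fingertips about 20 mm behind the reported TCP. The reported height therefore reads 20 mm low at the tips, so they closed just above the head. I'll measure the tip and gripper-body offsets.

```bash
python3 - <<'E'
from h import *
o=manip.get_obs(); X=np.array(o['eef_pos']); R=Ro.from_euler('xyz',o['tcp_rot'],degrees=True).as_matrix(); print(X,o['width'])
for n in('wrist','scene'):
    im,d,P=cloud(n); T=(P-X)@R*1000
    for nm,m in (('finger',(abs(T[...,0])<20)&(abs(T[...,1])<30)&(T[...,2]<25)&(T[...,2]>-60)),('body',(abs(T[...,0])<50)&(abs(T[...,1])>32)&(abs(T[...,1])<110)&(T[...,2]<25)&(T[...,2]>-160))):
        z=np.sort(T[m][:,2]); print(n,nm,len(z),z[-12:].round(1))
        if len(z): print(np.histogram(z,bins=range(-60,-8,3))[0] if nm=='finger' else np.histogram(z,bins=range(-160,20,10)))
E
```

```text
[ 0.47762584 -0.18212446  0.17302653] 0.028157551763025392
wrist finger 1420 [-21.2 -21.2 -21.2 -21.  -21.  -20.9 -20.9 -20.9 -20.9 -20.8 -20.7 -20.4]
[171 131 104 111 152 113 107  99  97  87  83  96  61   8   0   0   0]
wrist body 53039 [-90.9 -90.9 -90.9 -90.9 -90.9 -90.8 -90.8 -90.7 -90.7 -90.5 -90.4 -89.9]
(array([    0,   333, 18257, 10168, 10403, 10377,  3500,     1,     0,
           0,     0,     0,     0,     0,     0,     0,     0]), array([-160, -150, -140, -130, -120, -110, -100,  -90,  -80,  -70,  -60,
        -50,  -40,  -30,  -20,  -10,    0,   10]))
scene finger 173 [-23.2 -22.1 -22.  -21.6 -21.5 -21.5 -21.4 -21.1 -20.9 -20.7 -20.2 -20.1]
[16 16 14 13 12 16 10 11 11 15 12 11 12  4  0  0  0]
scene body 1504 [-91.9 -91.8 -91.4 -91.3 -91.1 -91.  -90.8 -90.8 -90.7 -90.5 -90.4 -90. ]
(array([ 46,  51, 505, 312, 180, 314,  96,   0,   0,   0,   0,   0,   0,
         0,   0,   0,   0]), array([-160, -150, -140, -130, -120, -110, -100,  -90,  -80,  -70,  -60,
        -50,  -40,  -30,  -20,  -10,    0,   10]))
```

Request:
{"api": "step_arm", "payload": {
  "plan": [
    [60,0,0,0,0,0,0],
    [60,0,0,0,0,0,0],
    [60,0,0,20,0,0,0],
    [60,0,0,35,0,0,0],
    [60,0,0,50,0,0,0],
    [60,0,0,60,0,0,0],
    [60,0,0,68,0,0,0],
    [60,0,0,68,0,0,0]
  ]
}}

```text
time_s: 5.45
eef_pos: [0.4773, -0.1821, 0.1046]
tcp_rot: [-179.9, 0.1, 15.4]
wrist_force: [0.0, -0.3, -0.5]
width: 0.0596
gripper_force: 0.0
```

Request:
{"api": "step_arm", "payload": {
  "plan": [
    [28,0,0,0,0,0,0],
    [28,0,0,0,0,0,0],
    [28,0,0,0,0,0,0],
    [28,0,0,0,0,0,0],
    [28,0,0,0,0,0,0],
    [28,0,0,0,0,0,0]
  ],
  "newtons": 30
}}

```text
time_s: 5.95
eef_pos: [0.4785, -0.1824, 0.1064]
tcp_rot: [180.0, -0.0, 15.4]
wrist_force: [0.1, 0.6, -0.0]
width: 0.0309
gripper_force: 0.0
```

Request:
{"api": "step_arm", "payload": {
  "plan": [
    [28,0,0,0,0,0,0],
    [28,0,0,0,0,0,0]
  ]
}}

```text
time_s: 6.12
eef_pos: [0.4783, -0.1824, 0.1061]
tcp_rot: [180.0, -0.0, 15.4]
wrist_force: [-0.1, 1.1, -0.6]
width: 0.0286
gripper_force: 0.0
```

```bash
python3 - <<'E'
from h import *
o=manip.get_obs(); X=np.array(o['eef_pos']); R=Ro.from_euler('xyz',o['tcp_rot'],degrees=True).as_matrix(); print(X,o['width'])
im,d,P=cloud('wrist'); T=(P-X)@R*1000
circ(P,.478,-.182,.04,.097,.11,'head')
for n in('wrist','scene'):
    im,d,P=cloud(n); T=(P-X)@R*1000
    m=(abs(T[...,0])<14)&(abs(T[...,1])<32)&(T[...,2]<40)&(T[...,2]>-60); Q=T[m]
    for z in range(-60,10,6):
        q=Q[(Q[:,2]>=z)&(Q[:,2]<z+6)]
        if len(q): print(n,z,len(q),'x',q[:,0].min().round(),q[:,0].max().round(),np.percentile(q[:,1],[0,25,50,75,100]).round())
    if n=='scene': save('s4',cv2.convertScaleAbs(cv2.resize(im[130:270,310:490],None,fx=4.2,fy=4.2),alpha=1.8,beta=20))
E
```

```text
[ 0.4783338  -0.18236958  0.10612672] 0.028596333505191675
head 1689 z 0.1038 circ [ 478.2 -182.1] 17.4 rect [ 478.1 -181.9] [34.1 33.9] 20.2
wrist -60 277 x -9.0 11.0 [-26. -20. -15.  20.  26.]
wrist -54 241 x 0.0 11.0 [-25. -19. -15.  19.  25.]
wrist -48 259 x -3.0 11.0 [-24. -17.  14.  17.  24.]
wrist -42 200 x -5.0 11.0 [-23. -18. -14.  17.  23.]
wrist -36 187 x -9.0 11.0 [-23. -17.  14.  17.  23.]
wrist -30 180 x -10.0 11.0 [-23. -17.  -0.  17.  23.]
wrist -24 77 x 1.0 11.0 [-23. -17.  14.  17.  23.]
wrist 0 1461 x -14.0 14.0 [-17.  -8.  -1.   7.  16.]
wrist 6 60 x -2.0 14.0 [-18. -14. -10.  13.  17.]
scene -60 25 x -14.0 -5.0 [-27. -22. -15.  19.  26.]
scene -54 28 x -13.0 7.0 [-25. -20. -15.  18.  24.]
scene -48 26 x -14.0 9.0 [-24. -18. -15.  19.  23.]
scene -42 20 x -13.0 6.0 [-24. -19. -15.  17.  21.]
scene -36 21 x -13.0 -5.0 [-23. -18. -15.  17.  22.]
scene -30 18 x -13.0 -1.0 [-23. -20. -16.  17.  22.]
scene -24 16 x -13.0 3.0 [-22. -18.  -1.  17.  22.]
scene 0 79 x -13.0 13.0 [-17.  -8.  -1.   7.  16.]
scene 6 9 x -13.0 -2.0 [-15. -13.  13.  14.  16.]
```

View pics/s4.png

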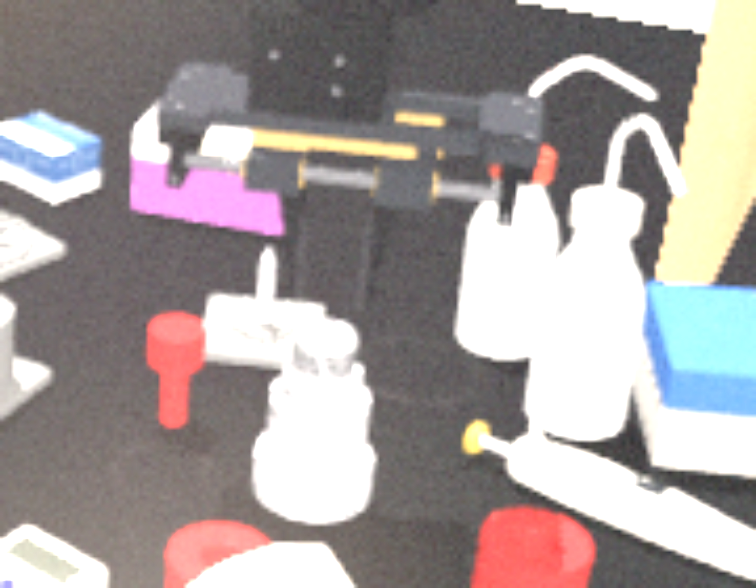

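The gripper still sits above the head at crop (340,335), because I had the sign reversed. The tip height is reported z + 21 mm, so for a tip at 84 mm I need a reported z of 63 mm.

Request:
{"api": "step_arm", "payload": {
  "plan": [
    [60,0,0,0,0,0,0],
    [60,0,0,0,0,0,0],
    [60,0,0,0,0,0,0],
    [60,0,0,15,0,0,0],
    [60,0,0,28,0,0,0],
    [60,0,0,38,0,0,0],
    [60,0,0,43,0,0,0],
    [60,0,0,43,0,0,0],
    [60,0,0,43,0,0,0]
  ]
}}

```text
time_s: 7.02
eef_pos: [0.4784, -0.1823, 0.063]
tcp_rot: [-180.0, 0.0, 15.4]
wrist_force: [-1.3, 0.2, 0.5]
width: 0.0601
gripper_force: 0.0
```

Request:
{"api": "step_arm", "payload": {
  "plan": [
    [28,0,0,0,0,0,0],
    [28,0,0,0,0,0,0],
    [28,0,0,0,0,0,0],
    [28,0,0,0,0,0,0],
    [28,0,0,0,0,0,0],
    [28,0,0,0,0,0,0],
    [28,0,0,0,0,0,0]
  ],
  "newtons": 30
}}

```text
time_s: 7.6
eef_pos: [0.4784, -0.1823, 0.0633]
tcp_rot: [180.0, -0.0, 15.4]
wrist_force: [-0.1, -0.3, 1.4]
width: 0.033
gripper_force: 30.0
```

Request:
{"api": "step_arm", "payload": {
  "plan": [
    [28,0,0,-10,0,0,0],
    [28,0,0,-25,0,0,0],
    [28,0,0,-45,0,0,0],
    [28,0,0,-70,0,0,0],
    [28,0,0,-90,0,0,0],
    [28,0,0,-90,0,0,0]
  ]
}}

```text
time_s: 8.1
eef_pos: [0.481, -0.1831, 0.1573]
tcp_rot: [179.7, -0.4, 15.4]
wrist_force: [1.2, -0.0, -2.5]
width: 0.0325
gripper_force: 30.0
```

Request:
{"api": "step_arm", "payload": {
  "plan": [
    [28,5,-25,0,0,0,0],
    [28,13,-60,0,0,0,0],
    [28,20,-95,0,0,0,0],
    [28,27,-130,0,0,0,0],
    [28,34,-165,0,0,0,0],
    [28,40,-195,0,0,0,0],
    [28,45.5,-225,0,0,0,0],
    [28,45.5,-225,0,0,0,0],
    [28,45.5,-225,0,0,0,0],
    [28,45.5,-225,0,0,0,0]
  ]
}}

```text
time_s: 8.93
eef_pos: [0.4618, 0.0459, 0.1524]
tcp_rot: [180.0, 0.1, 15.4]
wrist_force: [-0.1, -0.1, -1.6]
width: 0.0332
gripper_force: 30.0
```

```bash
python3 - <<'E'
from h import *
o=manip.get_obs(); print(o['eef_pos'],o['tcp_rot'],o['width'],o['gripper_force'])
im,d,P=cloud('wrist'); save('w5',im); o=manip.get_obs(); X=np.array(o['eef_pos']); print(X)
circ(P,.4627,.0464,.04,.054,.064,'block'); circ(P,.4627,.0464,.06,.009,.016,'plate'); circ(P,X[0],X[1],.03,.188,.2,'head')
circ(P,.478,.232,.06,.009,.014,'stubplate'); circ(P,.478,.232,.02,.022,.05,'stub'); circ(P,.625,.147,.07,.009,.02,'tray')
circ(P,.478,-.182,.04,.076,.084,'ring')
im,d,P=cloud('top'); circ(P,.478,-.182,.04,.076,.084,'ring(top)')
E
```

```text
[0.46183269 0.0459204  0.15237587] [1.79975602e+02 8.78307672e-02 1.53917322e+01] 0.033152884479324365 29.99912687111646
[0.46200415 0.04533852 0.15243223]
block 2088 z 0.0598 circ [462.5  46.7] 30.1 rect [464.6  47. ] [55.6 59.3] 18.1
plate 1666 z 0.0118 circ [462.9  47. ] 54.5 rect [462.7  46.5] [79.9 79.4] 86.7
head 2280 z 0.1929 circ [471.5  48.8] 25.5 rect [466.7  47.2] [23.5 51. ] 18.1
stubplate 3485 z 0.0118 circ [479.5 232. ] 42.1 rect [479.5 231.7] [82.9 82.7] 52.1
stub 335 z 0.0314 circ [480.  231.6] 10.3 rect [479.9 231.2] [19.4 18.8] 23.3
tray 5716 z 0.012 circ [619.7 149.6] 64.2 rect [619.8 150.3] [100.4  86. ] 71.7
ring 743 z 0.0799 circ [ 478.6 -181.6] 23.2 rect [ 480.4 -177.9] [36.6 44.5] 54.5
ring(top) 69 z 0.0798 circ [ 477.2 -180.2] 22.2 rect [ 478.3 -179. ] [38.5 38.8] 88.8
```

Request:
{"api": "step_arm", "payload": {
  "plan": [
    [28,1,-1,20,0,0,0],
    [28,1,-1,45,0,0,0],
    [28,1,-1,60,0,0,0],
    [28,1,-1,66,0,0,0],
    [28,1,-1,70,0,0,0],
    [28,1,-1,75,0,0,0],
    [28,1,-1,80,0,0,0],
    [28,1,-1,80,0,0,0],
    [28,1,-1,80,0,0,0]
  ]
}}

```text
time_s: 9.78
eef_pos: [0.4634, 0.0479, 0.0733]
tcp_rot: [180.0, -0.0, 15.4]
wrist_force: [0.1, 0.3, -2.0]
width: 0.0328
gripper_force: 30.0
```

Request:
{"api": "step_arm", "payload": {
  "plan": [
    [28,-0.5,0.5,6,0,0,0],
    [28,-0.5,0.5,12,0,0,0],
    [28,-0.5,0.5,18,0,0,0],
    [28,-0.5,0.5,23,0,0,0],
    [28,-0.5,0.5,27,0,0,0],
    [28,-0.5,0.5,28,0,0,0],
    [28,-0.5,0.5,28.5,0,0,0],
    [28,-0.5,0.5,28.5,0,0,0]
  ]
}}

```text
time_s: 10.45
eef_pos: [0.4628, 0.0473, 0.0444]
tcp_rot: [-180.0, 0.0, 15.4]
wrist_force: [-0.4, 0.6, -2.6]
width: 0.033
gripper_force: 30.0
```

Request:
{"api": "step_arm", "payload": {
  "plan": [
    [28,0,0,0.5,0,0,0],
    [28,0,0,1,0,0,0],
    [28,0,0,1.5,0,0,0],
    [28,0,0,1.5,0,0,0]
  ]
}}

```text
time_s: 10.78
eef_pos: [0.463, 0.0472, 0.0433]
tcp_rot: [180.0, -0.0, 15.4]
wrist_force: [-0.3, -0.1, -1.8]
width: 0.033
gripper_force: 30.0
```

Request:
{"api": "step_arm", "payload": {
  "plan": [
    [28,0,0,0.5,0,0,0],
    [28,0,0,1,0,0,0],
    [28,0,0,1.3,0,0,0],
    [28,0,0,1.3,0,0,0]
  ]
}}

```text
time_s: 11.12
eef_pos: [0.4631, 0.0473, 0.0429]
tcp_rot: [180.0, -0.0, 15.4]
wrist_force: [-3.6, -1.0, 10.4]
width: 0.0332
gripper_force: 30.0
```

Request:
{"api": "step_arm", "payload": {
  "plan": [
    [60,0,0,-0.5,0,0,0],
    [60,0,0,-0.5,0,0,0],
    [60,0,0,-0.5,0,0,0],
    [60,0,0,-0.5,0,0,0],
    [60,0,0,-20,0,0,0],
    [60,0,0,-50,0,0,0],
    [60,0,0,-80,0,0,0],
    [60,0,0,-80,0,0,0],
    [60,0,0,-80,0,0,0]
  ]
}}

```text
time_s: 11.87
eef_pos: [0.4641, 0.0474, 0.1231]
tcp_rot: [179.9, -0.2, 15.4]
wrist_force: [-0.2, -1.1, -0.9]
width: 0.0599
gripper_force: 0.0
```

```bash
python3 - <<'E'
from h import *
im,d,P=cloud('wrist'); o=manip.get_obs(); print(o['eef_pos'],o['width'],o['wrist_force'])
circ(P,.4627,.0464,.025,.076,.095,'head'); circ(P,.478,-.182,.04,.076,.084,'ring')
E
```

```text
[0.46284081 0.04712426 0.12184622] 0.059854068206997 [ 0.5879566   0.31623487 -0.58061839]
head 1236 z 0.0835 circ [462.9  47. ] 17.3 rect [463.1  47.3] [33.8 33.8] 16.0
ring 325 z 0.0799 circ [ 490.3 -182.6] 18.7 rect [ 494.7 -183.1] [37.5 11. ] 84.1
```

The plunger is home, with its head top at 83.5 mm against the expected 84. Next is the ring.

Request:
{"api": "step_arm", "payload": {
  "plan": [
    [65,-8,40,0,0,0,0],
    [65,-16,80,0,0,0,0],
    [65,-24,120,0,0,0,0],
    [65,-32,160,0,0,0,0],
    [65,-40,200,0,0,0,0],
    [65,-46,225,0,0,0,0],
    [65,-46,225,0,0,0,0],
    [65,-46,225,0,0,0,0],
    [65,-46,225,0,0,0,0]
  ]
}}

```text
time_s: 12.67
eef_pos: [0.4773, -0.1807, 0.1204]
tcp_rot: [-179.9, 0.1, 15.4]
wrist_force: [0.4, 0.4, -0.1]
width: 0.065
gripper_force: 0.0
```

```bash
python3 - <<'E'
from h import *
manip.snapshot('wrist'); im,d,P=cloud('wrist'); o=manip.get_obs(); print(o['eef_pos'],o['width'])
circ(P,.478,-.182,.04,.076,.084,'ring'); circ(P,.478,-.182,.04,.06,.068,'body')
E
```

```text
[ 0.4778577  -0.17998784  0.12104625] 0.06498937058391774
ring 1303 z 0.0798 circ [ 477.8 -182.2] 22.6 rect [ 478.1 -182.3] [44.6 44.1] 17.6
body 972 z 0.0638 circ [ 478.2 -182.1] 27.9 rect [ 484.6 -181.5] [42.1 55.4] 6.4
```

Request:
{"api": "step_arm", "payload": {
  "plan": [
    [65,-0.5,1.5,20,0,0,0],
    [65,-0.5,1.5,45,0,0,0],
    [65,-0.5,1.5,65,0,0,0],
    [65,-0.5,1.5,75,0,0,0],
    [65,-0.5,1.5,75,0,0,0],
    [65,-0.5,1.5,75,0,0,0]
  ]
}}

```text
time_s: 13.27
eef_pos: [0.4783, -0.1825, 0.0468]
tcp_rot: [-180.0, 0.0, 15.5]
wrist_force: [0.6, -0.1, 0.4]
width: 0.065
gripper_force: 0.0
```

Request:
{"api": "step_arm", "payload": {
  "plan": [
    [40,0,0,0,0,0,0],
    [40,0,0,0,0,0,0],
    [40,0,0,0,0,0,0],
    [40,0,0,0,0,0,0],
    [40,0,0,0,0,0,0],
    [40,0,0,0,0,0,0]
  ],
  "newtons": 25
}}

```text
time_s: 13.77
eef_pos: [0.4785, -0.1833, 0.0475]
tcp_rot: [180.0, -0.1, 15.4]
wrist_force: [-1.1, 1.1, 5.5]
width: 0.0442
gripper_force: 25.0
```

Request:
{"api": "step_arm", "payload": {
  "plan": [
    [40,0,0,-10,0,0,0],
    [40,0,0,-30,0,0,0],
    [40,0,0,-60,0,0,0],
    [40,0,0,-80,0,0,0],
    [40,11,-40,-80,0,0,0],
    [40,22,-80,-80,0,0,0],
    [40,33,-120,-80,0,0,0],
    [40,44,-160,-80,0,0,0],
    [40,56,-200,-80,0,0,0],
    [40,67,-240,-80,0,0,0]
  ]
}}

```text
time_s: 14.6
eef_pos: [0.4787, 0.0672, 0.1273]
tcp_rot: [180.0, -0.0, 15.4]
wrist_force: [1.0, -0.0, -1.7]
width: 0.0441
gripper_force: 25.0
```

Request:
{"api": "step_arm", "payload": {
  "plan": [
    [40,11,-40,0,0,0,0],
    [40,22,-80,0,0,0,0],
    [40,33,-115,0,0,0,0],
    [40,40,-145,0,0,0,0],
    [40,44,-159,0,0,0,0],
    [40,44,-159,0,0,0,0],
    [40,44,-159,0,0,0,0],
    [40,44,-159,0,0,0,0],
    [40,44,-159,0,0,0,0]
  ]
}}

```text
time_s: 15.35
eef_pos: [0.4794, 0.2286, 0.1266]
tcp_rot: [179.9, 0.0, 15.2]
wrist_force: [0.4, -0.0, -2.9]
width: 0.0444
gripper_force: 25.0
```

```bash
python3 - <<'E'
from h import *
im,d,P=cloud('wrist'); o=manip.get_obs(); print(o['eef_pos'],o['tcp_rot'],o['width'],o['gripper_force'])
circ(P,.4796,.2316,.06,.009,.014,'stubplate'); circ(P,.4796,.2316,.02,.022,.05,'stub'); circ(P,.625,.147,.07,.009,.02,'tray')
X=o['eef_pos'];circ(P,X[0],X[1],.03,.155,.166,'ring held')
E
```

```text
[0.47946413 0.22876224 0.12664893] [1.79935616e+02 1.92665007e-02 1.52453227e+01] 0.0442854679817576 24.998942627571523
stubplate 2973 z 0.0119 circ [479.6 232.3] 41.8 rect [483.7 234. ] [74.3 82.7] 17.6
stub 299 z 0.0321 circ [479.7 232.3] 10.0 rect [480.  232.1] [19.7 19. ] 61.1
tray 10922 z 0.0121 circ [625.  148.5] 68.0 rect [626.3 148.4] [100.   99.9] 71.5
ring held 2116 z 0.1588 circ [487.2 230.9] 28.2 rect [484.6 230.2] [33.7 56.2] 14.5
```

Request:
{"api": "step_arm", "payload": {
  "plan": [
    [40,1,-3,30,0,0,0],
    [40,1,-3,60,0,0,0],
    [40,1,-3,85,0,0,0],
    [40,1,-3,100,0,0,0],
    [40,1,-3,100,0,0,0],
    [40,1,-3,100,0,0,0],
    [40,1,-3,100,0,0,0],
    [40,1,-3,100,0,0,0]
  ]
}}

```text
time_s: 16.07
eef_pos: [0.4805, 0.2341, 0.0282]
tcp_rot: [-180.0, -0.2, 15.4]
wrist_force: [-0.3, -0.7, -1.1]
width: 0.0442
gripper_force: 25.0
```

Request:
{"api": "step_arm", "payload": {
  "plan": [
    [40,-1,1.5,0,0,0,0],
    [40,-1,1.5,8,0,0,0],
    [40,-1,1.5,15,0,0,0],
    [40,-1,1.5,21,0,0,0],
    [40,-1,1.5,25,0,0,0],
    [40,-1,1.5,26,0,0,0],
    [40,-1,1.5,26,0,0,0],
    [40,-1,1.5,26,0,0,0]
  ]
}}

```text
time_s: 16.73
eef_pos: [0.4788, 0.2323, 0.0006]
tcp_rot: [-180.0, -0.0, 15.4]
wrist_force: [0.4, 0.0, -1.1]
width: 0.0447
gripper_force: 25.0
```

Request:
{"api": "step_arm", "payload": {
  "plan": [
    [40,0,0,0.5,0,0,0],
    [40,0,0,1,0,0,0],
    [40,0,0,1.3,0,0,0],
    [40,0,0,1.3,0,0,0],
    [40,0,0,1.3,0,0,0]
  ]
}}

```text
time_s: 17.15
eef_pos: [0.4789, 0.2323, -0.0004]
tcp_rot: [-180.0, -0.0, 15.4]
wrist_force: [0.2, -0.0, -0.2]
width: 0.0443
gripper_force: 25.0
```

Request:
{"api": "step_arm", "payload": {
  "plan": [
    [40,0,0,0.5,0,0,0],
    [40,0,0,1,0,0,0],
    [40,0,0,1.2,0,0,0],
    [40,0,0,1.2,0,0,0]
  ]
}}

```text
time_s: 17.48
eef_pos: [0.479, 0.2322, -0.0005]
tcp_rot: [180.0, -0.0, 15.4]
wrist_force: [-3.2, -1.2, 10.3]
width: 0.0442
gripper_force: 25.0
```

Contact at 10 N. I'll release the ring, rise and check.

Request:
{"api": "step_arm", "payload": {
  "plan": [
    [65,0,0,-0.7,0,0,0],
    [65,0,0,-0.7,0,0,0],
    [65,0,0,-0.7,0,0,0],
    [65,0,0,-0.7,0,0,0],
    [65,0,0,-20,0,0,0],
    [65,0,0,-55,0,0,0],
    [65,0,0,-95,0,0,0],
    [65,0,0,-125,0,0,0],
    [65,0,0,-125,0,0,0],
    [65,0,0,-125,0,0,0]
  ]
}}

```text
time_s: 18.32
eef_pos: [0.4799, 0.2327, 0.1249]
tcp_rot: [-180.0, -0.2, 15.4]
wrist_force: [-0.2, -0.3, -0.5]
width: 0.0647
gripper_force: 0.0
```

```bash
python3 - <<'E'
from h import *
im,d,P=cloud('wrist'); o=manip.get_obs(); print(o['eef_pos'],o['width'],o['wrist_force'])
circ(P,.4796,.232,.03,.026,.034,'ring top'); circ(P,.4796,.232,.03,.026,.05,'ring+stub')
E
```

```text
[0.47872249 0.23186634 0.12324123] 0.06490756343846306 [-0.72514499  0.39108634 -0.20102736]
ring top 1095 z 0.0318 circ [478.7 232.3] 22.4 rect [478.7 231.9] [44.7 43.7] 14.5
ring+stub 1221 z 0.0319 circ [478.7 232.3] 22.4 rect [478.7 231.9] [44.7 43.7] 14.5
```

Request:
{"api": "step_arm", "payload": {
  "plan": [
    [76,-11,40,0,0,0,0],
    [76,-22,80,0,0,0,0],
    [76,-33,120,0,0,0,0],
    [76,-44,160,0,0,0,0],
    [76,-55,200,0,0,0,0],
    [76,-66,240,0,0,0,0],
    [76,-77,280,0,0,0,0],
    [76,-88,320,0,0,0,0],
    [76,-98,355,0,0,0,0],
    [76,-107,385,0,0,0,0]
  ]
}}

```text
time_s: 19.2
eef_pos: [0.4758, -0.1704, 0.1212]
tcp_rot: [-179.9, 0.2, 15.3]
wrist_force: [0.3, 0.5, -0.3]
width: 0.0758
gripper_force: 0.0
```

Request:
{"api": "step_arm", "payload": {
  "plan": [
    [76,-3.5,14,0,0,0,0],
    [76,-3.5,14,10,0,0,0],
    [76,-3.5,14,20,0,0,0],
    [76,-3.5,14,20,0,0,0],
    [76,-3.5,14,20,0,0,0],
    [76,-3.5,14,20,0,0,0]
  ]
}}

```text
time_s: 19.7
eef_pos: [0.4781, -0.1801, 0.1027]
tcp_rot: [-179.9, 0.0, 15.6]
wrist_force: [-0.1, 0.1, 0.4]
width: 0.0761
gripper_force: 0.0
```

```bash
python3 - <<'E'
from h import *
im,d,P=cloud('wrist'); o=manip.get_obs(); print(o['eef_pos'],o['width'])
circ(P,.478,-.182,.04,.06,.068,'body');circ(P,.478,-.182,.045,.018,.028,'base')
circ(P,.6208,-.0878,.065,.008,.02,'pinplate'); circ(P,.6208,-.0878,.02,.04,.09,'pin')
E
```

```text
[ 0.47838956 -0.18043163  0.10311339] 0.07583019253876262
body 2817 z 0.0639 circ [ 477.8 -182.4] 28.2 rect [ 478.1 -182.3] [55.6 54.9] 13.3
base 697 z 0.0239 circ [ 480.2 -181.3] 33.7 rect [ 492.6 -177.2] [36.7 66.7] 18.4
pinplate 5660 z 0.0122 circ [608.1 -91.7] 46.8 rect [607.8 -92. ] [52.8 80.3] 19.2
pin 104 z 0.0473 circ [618.4 -89.2] 4.8 rect [617.2 -90. ] [3.3 9.6] 33.9
```

Request:
{"api": "step_arm", "payload": {
  "plan": [
    [76,-0.5,1.5,20,0,0,0],
    [76,-0.5,1.5,45,0,0,0],
    [76,-0.5,1.5,65,0,0,0],
    [76,-0.5,1.5,77,0,0,0],
    [76,-0.5,1.5,83,0,0,0],
    [76,-0.5,1.5,83,0,0,0],
    [76,-0.5,1.5,83,0,0,0]
  ]
}}

```text
time_s: 20.33
eef_pos: [0.4787, -0.1831, 0.0208]
tcp_rot: [180.0, -0.0, 15.4]
wrist_force: [0.1, -0.1, 0.2]
width: 0.076
gripper_force: 0.0
```

Request:
{"api": "step_arm", "payload": {
  "plan": [
    [50,0,0,0,0,0,0],
    [50,0,0,0,0,0,0],
    [50,0,0,0,0,0,0],
    [50,0,0,0,0,0,0],
    [50,0,0,0,0,0,0],
    [50,0,0,0,0,0,0]
  ],
  "newtons": 45
}}

```text
time_s: 20.83
eef_pos: [0.4782, -0.1826, 0.0208]
tcp_rot: [-180.0, -0.0, 15.4]
wrist_force: [-1.4, 2.9, 7.1]
width: 0.0553
gripper_force: 45.7
```

Request:
{"api": "step_arm", "payload": {
  "plan": [
    [50,0,0,-8,0,0,0],
    [50,0,0,-25,0,0,0],
    [50,0,0,-50,0,0,0],
    [50,0,0,-80,0,0,0],
    [50,0,0,-110,0,0,0],
    [50,30,-10,-110,0,0,0],
    [50,65,-21,-110,0,0,0],
    [50,100,-33,-110,0,0,0],
    [50,130,-43,-110,0,0,0],
    [50,150,-50,-110,0,0,0]
  ]
}}

```text
time_s: 21.67
eef_pos: [0.6113, -0.0928, 0.1298]
tcp_rot: [-179.9, -0.1, 15.5]
wrist_force: [0.0, -0.4, -5.3]
width: 0.055
gripper_force: 45.6
```

Request:
{"api": "step_arm", "payload": {
  "plan": [
    [50,8,-2,0,0,0,0],
    [50,12.5,-3.5,0,0,0,0],
    [50,12.5,-3.5,0,0,0,0],
    [50,12.5,-3.5,0,0,0,0],
    [50,12.5,-3.5,0,0,0,0],
    [50,12.5,-3.5,0,0,0,0]
  ]
}}

```text
time_s: 22.17
eef_pos: [0.6194, -0.0902, 0.1302]
tcp_rot: [180.0, 0.1, 15.3]
wrist_force: [-0.2, -0.5, -5.1]
width: 0.0556
gripper_force: 45.6
```

```bash
python3 - <<'E'
from h import *
im,d,P=cloud('wrist'); o=manip.get_obs(); print(o['eef_pos'],o['tcp_rot'],o['width'],o['gripper_force'],o['wrist_force'])
circ(P,.6208,-.0878,.065,.009,.016,'pinplate'); circ(P,.6208,-.0878,.02,.04,.09,'pin')
save('w6',im)
E
```

```text
[ 0.61971511 -0.08998895  0.13030877] [1.79965218e+02 3.62205766e-02 1.53085607e+01] 0.05531487486375228 45.56592728430587 [ 1.13652098  0.1242042  -5.22883284]
pinplate 2776 z 0.0119 circ [624.7 -85.9] 51.9 rect [625.6 -85.7] [70.2 79.7] 19.3
pin 67 z 0.0525 circ [622.7 -86.7] 5.1 rect [624.4 -86.1] [ 3.6 10.2] 20.3
```

View pics/w6.png

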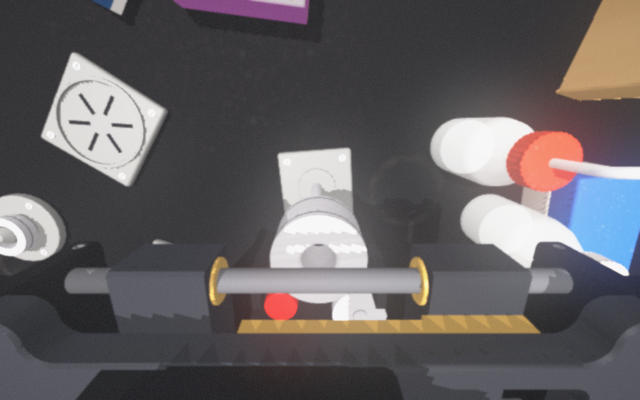

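```bash
python3 - <<'E'
from h import *
im,d,P=cloud('wrist'); o=manip.get_obs(); X=np.array(o['eef_pos']); R=Ro.from_euler('xyz',o['tcp_rot'],degrees=True).as_matrix()
T=(P-X)@R*1000; print(X)
m=(P[...,2]>.06)&(P[...,2]<.23)&(T[...,1]>60)&(T[...,2]>-60); Q=T[m]
for x in range(-60,80,20):
    q=Q[(Q[:,0]>=x)&(Q[:,0]<x+20)]; print(x,len(q),q[:,1].min().round() if len(q) else '')
E
```

```text
[ 0.61993244 -0.08968917  0.13039265]
-60 825 168.0
-40 2543 167.0
-20 3335 173.0
0 1543 233.0
20 1840 123.0
40 4353 121.0
60 2061 124.0
```

Request:
{"api": "step_arm", "payload": {
  "plan": [
    [50,2,-2,20,0,0,0],
    [50,2,-2,35,0,0,0],
    [50,2,-2,45,0,0,0],
    [50,2,-2,48,0,0,0],
    [50,2,-2,48,0,0,0],
    [50,2,-2,48,0,0,0],
    [50,2,-2,48,0,0,0]
  ]
}}

```text
time_s: 22.85
eef_pos: [0.6228, -0.0864, 0.0833]
tcp_rot: [180.0, -0.1, 15.4]
wrist_force: [0.6, 0.2, -5.0]
width: 0.0554
gripper_force: 45.6
```

Request:
{"api": "step_arm", "payload": {
  "plan": [
    [50,-1.5,0.5,5,0,0,0],
    [50,-1.5,0.5,15,0,0,0],
    [50,-1.5,0.5,25,0,0,0],
    [50,-1.5,0.5,37,0,0,0],
    [50,-1.5,0.5,49,0,0,0],
    [50,-1.5,0.5,59,0,0,0],
    [50,-1.5,0.5,65,0,0,0],
    [50,-1.5,0.5,68,0,0,0],
    [50,-1.5,0.5,68,0,0,0],
    [50,-1.5,0.5,68,0,0,0]
  ]
}}

```text
time_s: 23.68
eef_pos: [0.6213, -0.0871, 0.0145]
tcp_rot: [180.0, -0.1, 15.4]
wrist_force: [0.4, -0.5, -4.4]
width: 0.0553
gripper_force: 45.6
```

Request:
{"api": "step_arm", "payload": {
  "plan": [
    [50,0,0,0.6,0,0,0],
    [50,0,0,1.2,0,0,0],
    [50,0,0,1.6,0,0,0],
    [50,0,0,1.6,0,0,0],
    [50,0,0,1.6,0,0,0]
  ]
}}

```text
time_s: 24.1
eef_pos: [0.621, -0.0872, 0.013]
tcp_rot: [180.0, -0.0, 15.4]
wrist_force: [0.1, -0.3, -3.9]
width: 0.0554
gripper_force: 45.6
```

Request:
{"api": "step_arm", "payload": {
  "plan": [
    [50,0,0,0.5,0,0,0],
    [50,0,0,1,0,0,0],
    [50,0,0,1,0,0,0],
    [50,0,0,1,0,0,0]
  ]
}}

```text
time_s: 24.43
eef_pos: [0.621, -0.0872, 0.0129]
tcp_rot: [180.0, -0.0, 15.4]
wrist_force: [-3.9, -0.5, 5.6]
width: 0.0554
gripper_force: 45.6
```

Contact. I'll release the die body and rise.

Request:
{"api": "step_arm", "payload": {
  "plan": [
    [76,0,0,-0.3,0,0,0],
    [76,0,0,-0.3,0,0,0],
    [76,0,0,-0.3,0,0,0],
    [76,0,0,-0.3,0,0,0],
    [76,0,0,-0.3,0,0,0],
    [76,0,0,-20,0,0,0],
    [76,0,0,-50,0,0,0],
    [76,0,0,-80,0,0,0],
    [76,0,0,-110,0,0,0],
    [76,0,0,-110,0,0,0]
  ]
}}

```text
time_s: 25.27
eef_pos: [0.6252, -0.0871, 0.1282]
tcp_rot: [179.8, -0.6, 15.4]
wrist_force: [0.6, -0.6, 0.7]
width: 0.0761
gripper_force: 0.0
```

```bash
python3 - <<'E'
from h import *
im,d,P=cloud('wrist'); o=manip.get_obs(); print(o['eef_pos'],o['width'],o['wrist_force'])
circ(P,.621,-.0872,.035,.052,.062,'body top'); circ(P,.621,-.0872,.015,.064,.09,'pin tip')
circ(P,.478,-.182,.045,.018,.03,'base')
im,d,P=cloud('top'); circ(P,.478,-.182,.036,.018,.033,'base top'); circ(P,.6255,.148,.07,.009,.02,'tray')
E
```

```text
[ 0.62344894 -0.08711414  0.12541519] 0.07574324535324024 [-0.38204537  0.05299767 -0.67805878]
body top 2211 z 0.0559 circ [620.7 -87.2] 28.1 rect [620.9 -86.8] [55.1 54.8] 16.5
pin tip 47 z 0.0669 circ [620.8 -87.3] 3.9 rect [621.1 -87. ] [6.6 5.7] 15.1
base 1002 z 0.0239 circ [ 483.8 -180.5] 33.0 rect [ 496.1 -177.2] [30.6 65.9] 15.1
base top few 0
tray 817 z 0.0123 circ [631.5 151. ] 61.1 rect [625.4 148.9] [98.9 97.8] 70.6
```

The die body is home, with its top at 55.9 mm and the pin tip centred in it. The base is next.

Request:
{"api": "step_arm", "payload": {
  "plan": [
    [85,-35,12,0,0,0,0],
    [85,-70,24,0,0,0,0],
    [85,-105,35,0,0,0,0],
    [85,-140,46,0,0,0,0],
    [85,-163,53.5,15,0,0,0],
    [85,-163,53.5,25,0,0,0],
    [85,-163,53.5,25,0,0,0],
    [85,-163,53.5,25,0,0,0],
    [85,-163,53.5,25,0,0,0]
  ]
}}

```text
time_s: 26.12
eef_pos: [0.4789, -0.1809, 0.0965]
tcp_rot: [-180.0, -0.0, 15.5]
wrist_force: [-0.2, -0.6, -0.3]
width: 0.0849
gripper_force: 0.0
```

```bash
python3 - <<'E'
from h import *
im,d,P=cloud('wrist'); o=manip.get_obs(); print(o['eef_pos'],o['tcp_rot'],o['width'])
circ(P,.478,-.182,.05,.02,.027,'base');circ(P,.478,-.182,.02,.0265,.034,'spigot')
v,u=np.mgrid[:400,:640]; c=im.astype(int); Q=P[(c[...,0]-c[...,2]>60)&(c[...,1]-c[...,2]>25)&(np.hypot(P[...,0]-.478,P[...,1]+.182)<.055)]; print('nipple',len(Q),np.nanmean(Q,0).round(4))
E
```

```text
[ 0.47912784 -0.18088556  0.09673429] [-1.79983936e+02 -6.47115092e-02  1.55265984e+01] 0.0849277487144769
base 3422 z 0.024 circ [ 477.9 -182.3] 34.0 rect [ 478.1 -182.3] [67.4 67. ] 41.7
spigot 259 z 0.028 circ [ 478.  -182.2] 8.9 rect [ 478.2 -182. ] [17.4 16.3] 15.1
nipple 3164 [ 0.5068 -0.1952  0.2088]
```

Request:
{"api": "step_arm", "payload": {
  "plan": [
    [85,-1.3,1,30,0,0,0],
    [85,-1.3,1,60,0,0,0],
    [85,-1.3,1,85,0,0,0],
    [85,-1.3,1,100,0,0,0],
    [85,-1.3,1,108,0,0,0],
    [85,-1.3,1,110,0,0,0],
    [85,-1.3,1,110,0,0,0],
    [85,-1.3,1,110,0,0,0]
  ]
}}

```text
time_s: 26.83
eef_pos: [0.478, -0.1833, -0.0124]
tcp_rot: [179.9, -0.1, 15.4]
wrist_force: [0.3, 0.4, 0.4]
width: 0.0851
gripper_force: 0.0
```

Request:
{"api": "step_arm", "payload": {
  "plan": [
    [62,0,0,0,0,0,0],
    [62,0,0,0,0,0,0],
    [62,0,0,0,0,0,0],
    [62,0,0,0,0,0,0],
    [62,0,0,0,0,0,0],
    [62,0,0,0,0,0,0]
  ],
  "newtons": 45
}}

```text
time_s: 27.33
eef_pos: [0.4768, -0.1828, -0.0128]
tcp_rot: [-180.0, -0.0, 15.4]
wrist_force: [-1.0, 1.1, 5.8]
width: 0.0661
gripper_force: 45.0
```

Request:
{"api": "step_arm", "payload": {
  "plan": [
    [62,0,0,-8,0,0,0],
    [62,0,0,-25,0,0,0],
    [62,0,0,-55,0,0,0],
    [62,0,0,-90,0,0,0],
    [62,0,0,-115,0,0,0],
    [62,20,-25,-115,0,0,0],
    [62,44,-53,-115,0,0,0],
    [62,68,-82,-115,0,0,0],
    [62,92,-111,-115,0,0,0],
    [62,116,-140,-115,0,0,0]
  ]
}}

```text
time_s: 28.17
eef_pos: [0.5505, -0.0167, 0.1009]
tcp_rot: [180.0, 0.1, 15.4]
wrist_force: [1.1, -1.1, -5.7]
width: 0.0663
gripper_force: 45.0
```

Request:
{"api": "step_arm", "payload": {
  "plan": [
    [62,24,-29,0,0,0,0],
    [62,48,-58,0,0,0,0],
    [62,72,-87,0,0,0,0],
    [62,95,-114,0,0,0,0],
    [62,110,-132,0,0,0,0],
    [62,116,-139.5,0,0,0,0],
    [62,116,-139.5,0,0,0,0],
    [62,116,-139.5,0,0,0,0],
    [62,116,-139.5,0,0,0,0]
  ]
}}

```text
time_s: 28.92
eef_pos: [0.6252, 0.1448, 0.1006]
tcp_rot: [179.9, 0.2, 15.3]
wrist_force: [0.2, -0.1, -5.6]
width: 0.066
gripper_force: 45.0
```

```bash
python3 - <<'E'
from h import *
im,d,P=cloud('wrist'); o=manip.get_obs(); print(o['eef_pos'],o['tcp_rot'],o['width'],o['gripper_force'],o['wrist_force'])
circ(P,.626,.1484,.08,.008,.02,'tray')
save('w7',im)
E
```

```text
[0.6254404  0.14473351 0.10092552] [1.79887696e+02 1.30277068e-01 1.52449071e+01] 0.0660179255320219 44.99664008617401 [-0.38754501 -0.96520542 -6.5296905 ]
tray 5436 z 0.012 circ [626.9 148.2] 68.3 rect [627.  148.1] [99.9 99.2] 71.5
```

View pics/w7.png

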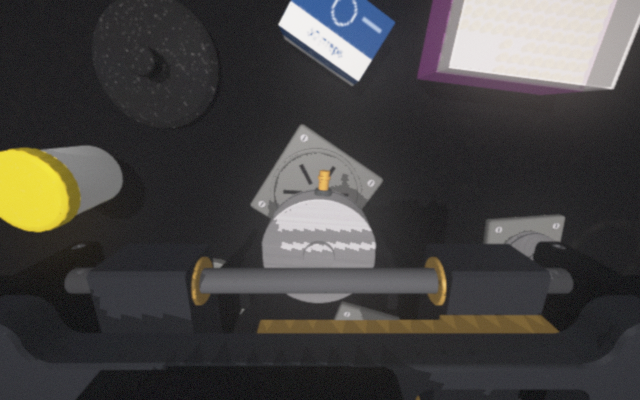

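Request:
{"api": "step_arm", "payload": {
  "plan": [
    [62,0.5,-2,20,0,0,0],
    [62,0.5,-2,45,0,0,0],
    [62,0.5,-2,65,0,0,0],
    [62,0.5,-2,75,0,0,0],
    [62,0.5,-2,75,0,0,0],
    [62,0.5,-2,75,0,0,0],
    [62,0.5,-2,75,0,0,0]
  ]
}}

```text
time_s: 29.55
eef_pos: [0.6274, 0.1497, 0.0282]
tcp_rot: [180.0, -0.2, 15.4]
wrist_force: [0.6, 0.5, -5.5]
width: 0.0665
gripper_force: 45.0
```

Request:
{"api": "step_arm", "payload": {
  "plan": [
    [62,-2,1,6,0,0,0],
    [62,-2,1,13,0,0,0],
    [62,-2,1,19,0,0,0],
    [62,-2,1,24,0,0,0],
    [62,-2,1,26,0,0,0],
    [62,-2,1,26.5,0,0,0],
    [62,-2,1,26.5,0,0,0],
    [62,-2,1,26.5,0,0,0]
  ]
}}

```text
time_s: 30.22
eef_pos: [0.6246, 0.1485, 0.0002]
tcp_rot: [-180.0, -0.0, 15.4]
wrist_force: [-0.2, 0.5, -5.4]
width: 0.066
gripper_force: 45.0
```

Request:
{"api": "step_arm", "payload": {
  "plan": [
    [62,0,0,0.5,0,0,0],
    [62,0,0,1,0,0,0],
    [62,0,0,1.3,0,0,0],
    [62,0,0,1.3,0,0,0],
    [62,0,0,1.3,0,0,0]
  ]
}}

```text
time_s: 30.63
eef_pos: [0.6247, 0.1484, -0.0007]
tcp_rot: [180.0, -0.0, 15.4]
wrist_force: [-1.5, -0.6, -1.1]
width: 0.0661
gripper_force: 45.0
```

Request:
{"api": "step_arm", "payload": {
  "plan": [
    [62,0,0,0.4,0,0,0],
    [62,0,0,0.6,0,0,0],
    [62,0,0,0.6,0,0,0],
    [62,0,0,0.6,0,0,0]
  ]
}}

```text
time_s: 30.97
eef_pos: [0.6247, 0.1484, -0.0007]
tcp_rot: [180.0, -0.0, 15.4]
wrist_force: [-3.7, -2.0, 4.9]
width: 0.0658
gripper_force: 45.0
```

Seated. I'll release and rise.

Request:
{"api": "step_arm", "payload": {
  "plan": [
    [85,0,0,-0.3,0,0,0],
    [85,0,0,-0.3,0,0,0],
    [85,0,0,-0.3,0,0,0],
    [85,0,0,-0.3,0,0,0],
    [85,0,0,-0.3,0,0,0],
    [85,0,0,-20,0,0,0],
    [85,0,0,-50,0,0,0],
    [85,0,0,-90,0,0,0],
    [85,0,0,-125,0,0,0],
    [85,0,0,-150,0,0,0]
  ]
}}

```text
time_s: 31.8
eef_pos: [0.6258, 0.149, 0.1518]
tcp_rot: [-180.0, -0.3, 15.4]
wrist_force: [0.6, -0.4, -0.1]
width: 0.0848
gripper_force: 0.0
```

Request:
{"api": "step_arm", "payload": {
  "plan": [
    [85,0,0,0,0,0,0],
    [85,0,0,0,0,0,0],
    [85,0,0,0,0,0,0],
    [85,0,0,0,0,0,0],
    [85,0,0,0,0,0,0],
    [85,0,0,0,0,0,0]
  ]
}}

```text
time_s: 32.3
eef_pos: [0.6238, 0.1481, 0.1467]
tcp_rot: [-180.0, 0.1, 15.4]
wrist_force: [-0.5, 0.2, -0.8]
width: 0.0849
gripper_force: 0.0
```

```bash
python3 - <<'E'
from h import *
im,d,P=cloud('wrist'); o=manip.get_obs(); print(o['eef_pos'],o['width'],o['wrist_force'])
circ(P,.6257,.1484,.045,.032,.038,'base top'); circ(P,.6257,.1484,.02,.0385,.045,'spigot'); circ(P,.6265,.1484,.08,.008,.02,'tray')
circ(P,.621,-.0872,.035,.052,.062,'die body'); circ(P,.4627,.0464,.025,.076,.095,'plunger'); circ(P,.4796,.232,.03,.026,.034,'ring')
im,d,P=cloud('scene'); save('s8',cv2.resize(im[110:310,220:520],None,fx=2.6,fy=2.6))
circ(P,.584,.373,.05,.065,.08,'tub'); circ(P,.4627,.0464,.025,.076,.095,'plunger'); circ(P,.4796,.232,.03,.026,.034,'ring')
E
```

```text
[0.62391825 0.14819361 0.147047  ] 0.08533286406937993 [-0.14974641  0.24438394  0.72314244]
base top 2696 z 0.0359 circ [625.5 148.8] 34.1 rect [625.8 148.7] [67.2 67.1] 16.4
spigot 201 z 0.04 circ [625.7 148.7] 9.0 rect [625.8 148.7] [17.3 16.3] 14.9
tray 3818 z 0.0121 circ [627.  148.7] 68.3 rect [626.5 148.1] [100.1 100.1] 71.5
die body 562 z 0.056 circ [632.2 -81.8] 24.6 rect [638.7 -80.1] [18. 49.] 15.0
plunger few 0
ring few 0
tub 158 z 0.0716 circ [580.6 370.7] 34.4 rect [579.9 372.8] [65.8 63.3] 41.3
plunger 81 z 0.0815 circ [461.2  46.2] 18.4 rect [460.3  46. ] [30.9 31.4] 84.3
ring 71 z 0.0296 circ [475.6 230.7] 22.7 rect [473.5 228.1] [38.8 43.9] 63.7
```

View pics/s8.png

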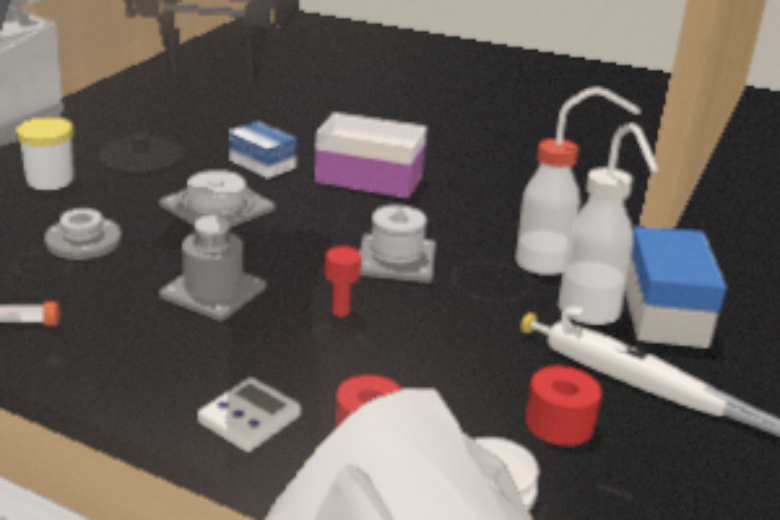

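All four parts sit home: plunger (212,235), ring (82,222), die body (398,235) and base (215,190). The tub and bottles have not moved, and the gripper is clear. I'll hand the job in.

```bash
python3 -c "
from cell import manip
print(manip.close_job())"
```

```text
the job is handed in; nothing more can be done
None
```

The die is taken apart from the top down, with all four parts seated on their stands and released, and the tub, wash bottle and red look-alikes left alone; the job was handed in at about 32 s of the 106 s.

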